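Point-and-check before switching on the bench power

TASK

Do the point-and-check before the bench power goes on: point straight down at the open microphone (black body on a red and green ring), fingertips just above the middle of its top and no more than about 5 cm away, and stay there for two seconds; then point at the red flux bottle in the same way. After both checks push the yellow switch lever all the way over to the side with the green mark. Do not touch, move or lift the microphone, the bottle or the jar, sleeve and tape that stand round them; do not point at those three, and keep well up when passing over them.

Things in the scene. Friction and masses are not known exactly. Their poses are not given: they have to be found in the camera images.
- open_mic_top (a point): open microphone under repair: black round body 56 mm across on a red and green ring 66 mm across, small white round part on top with thin red wires; 92 mm high, loose, upright. The point is the centre of its top, 92 mm above the bench; z up
- flux_bottle_top (a point): red flux dropper bottle, 36 mm across, 78 mm high with a narrow pink nozzle; light, loose, upright. The point is the tip of the nozzle, 78 mm above the bench; z up
- solvent_jar_top (a point): square milk-white jar with a round steel lid, 40 x 40 x 75 mm, loose; not part of the check. The point is the centre of its top; z up
- mic_sleeve_top (a point): black upright microphone sleeve with a brown upper band, 36 mm across, 104 mm high, loose; not part of the check. The point is the centre of its top; z up
- tape_roll_top (a point): roll of yellow tape lying flat, 63 mm across, 19 mm high, loose; not part of the check. The point is the centre of the hole at the height of its upper face; z up
- switch_box: grey switch box fixed to the bench, 130 (its x) x 90 (its y) x 43 mm high, a red dot at the -x end and a green dot at the +x end of its top, the lever in the middle. Origin: centre of its underside; x points from the red dot to the green dot, z up. It is turned by up to 0.5 rad about vertical
- switch_lever_tip (a point): centre of the yellow ball, 26 mm across, at the end of the switch lever: a straight 10 mm rod whose hinge axis is level, along the box's y, over the middle of the box and 65 mm above the bench; the ball is 70 mm from the hinge, 126 mm above the bench at either end of the swing and 135 mm when upright. The rod stands on a black housing 70 (x) x 50 (y) mm whose top is 68 mm above the bench, 78 mm at the hinge boss
- switch_lever (a joint): switch lever, rad: 0 leans 0.5 rad towards the red dot, 0.5 is upright, 1.0 is its stop, leaning 0.5 rad towards the green dot (on); it starts near 0 (0 to 0.15), stays where it is left, and needs only about 1 N at the ball
Mind the look-alikes: they are no part of the job. Of the things that look like the switch_box, the larger one is meant.

How it is judged (in metres and radians):
On the way, in this order (a step that is already met when the one before it is completed fails the run):
1. the fingertips point down at the open microphone: grasp point within 25 mm of its axis and 0 to 85 mm above its top, for 1.5 s (horizontal distance between the grasp point and open_mic_top below 0.025 m and z of the grasp point in the frame of open_mic_top between 0 and 0.085 m), for 1.5 s.
2. then the same above the red flux bottle, for 1.5 s (horizontal distance between the grasp point and flux_bottle_top below 0.025 m and z of the grasp point in the frame of flux_bottle_top between 0 and 0.085 m), for 1.5 s.
3. then the lever is pushed over to the green side (above 0.85 rad) (value of joint switch_lever above 0.85 rad), for 0.2 s.
At the end, for the whole second after the job is handed in: The lever stands over on the green side (above 0.85 of 1.0 rad), and the five loose things stand upright within 8 mm of where they were (value of joint switch_lever above 0.85 rad and distance of each of open_mic_top, flux_bottle_top, solvent_jar_top, mic_sleeve_top, tape_roll_top from where it was at the start of the episode below 0.008 m and angle between each of open_mic_top, flux_bottle_top, solvent_jar_top, mic_sleeve_top, tape_roll_top's own z axis and vertical below 0.1 rad); the robot touches nothing.
It fails at once if the robot touches one of the five loose things (over 0.5 N) (contact force between any of the fingers, the arm and open_mic above 0.5 N or contact force between any of the fingers, the arm and flux_bottle above 0.5 N or contact force between any of the fingers, the arm and solvent_jar above 0.5 N or contact force between any of the fingers, the arm and mic_sleeve above 0.5 N or contact force between any of the fingers, the arm and tape_roll above 0.5 N).
It fails at once if one of the five loose things is moved over 10 mm or lifted (distance of any of open_mic_top, flux_bottle_top, solvent_jar_top, mic_sleeve_top, tape_roll_top from where it was at the start of the episode above 0.01 m).
It fails at once if the robot points at the jar, the sleeve or the tape (grasp point within 20 mm of its axis and less than 45 mm above its top) ((horizontal distance between the grasp point and solvent_jar_top below 0.02 m and z of the grasp point in the frame of solvent_jar_top between -0.05 and 0.045 m) or (horizontal distance between the grasp point and mic_sleeve_top below 0.02 m and z of the grasp point in the frame of mic_sleeve_top between -0.05 and 0.045 m) or (horizontal distance between the grasp point and tape_roll_top below 0.02 m and z of the grasp point in the frame of tape_roll_top between -0.05 and 0.045 m)).
It also fails if it takes over 58 s, if anything falls off the work surface, if the arm or the gripper's body presses on something with over 40 N, if the wrist force passes 120 N, or if a joint passes its speed limit or range.

ROBOT

A 6-joint arm with a two-finger parallel gripper is mounted at the origin on a cart in front of the work surface, level with it; the furniture and walls round the work are solid. World frame = base frame: x ahead of the robot, y to its left, z up, the work surface at z = 0. Lengths are in mm, angles in rad, forces in N, time in s.
With the tool pointing down it reaches from about 250 to 800 mm from the base axis. Payload 3.9 kg.
Tool frame: the origin (TCP) lies at the centre of the arm's flange, where the gripper is bolted on; the fingertips stand 173 mm ahead of it and the grasp point (between the pads) lies 155 mm ahead of it; z points along the fingers, x is the direction in which the jaws open and shut, and the axes are right-handed (so a half turn about z gives the same grasp; the last joint's range is limited). The gripper opens to 85 mm and grips with 20 to 120 N. Pads are 22 mm wide; open, the fingers measure 114 mm over their backs; the gripper's body (76 mm by 85 mm) begins 54 mm behind the grasp point. The pads swing forward as they close: fully open they stand 13 mm farther back than shut.
Start: joints at [-1.206, 0.26, -0.138, 1.173, 0, 1.571], TCP at [187.295, -490.445, 404.704] pointing down, gripper open.
Joint ranges: [-2.78, 2.78], [-0.83, 1.72], [-1.28, 1.37], [-1.9, 2.12], [-1.57, 1.48], [-3.14, 3.14]. Speed limits (rad/s): [2.57, 2.57, 3.14, 3.14, 3.14, 3.14].

INTERFACE

Orientations are given as a unit quaternion [x, y, z, w].
In Python, from workcell import * gives the robot as it stands.
- The arm moves only by the shell command python3 -m inch 'ROWS' [OPENING] [FORCE]. ROWS is JSON, one flat list of numbers, 6 for each row, row after row: the shift along the tool's x, y, z in m, then the turn, a rotation vector about the tool's x, y, z in rad. A call has 1 to 5 rows; each row shifts and turns the commanded pose from where the row before left it, along the tool's axes as they then stand; what a row does not reach is not made up. A row lasts 1/12 s, in which the tool goes at most 41.7 mm and 7.16 degrees, less where a joint would pass 70% of its speed; a pose out of reach is approached as far as the arm can. A call is refused whole if a number of a shift passes 0.0417 or a number of a turn 0.125, either way. A call with a gripper value outside its range is refused whole. OPENING is the finger opening in m, from 0 to 0.0854, set as the call begins (- or left out, the last holds). The fingers move at their own pace and stop on an object; FORCE is the grip in N (left out, the last holds). Time passes only in rows, so rows that do not move let the fingers close. It gives the time, the measured TCP pose, the force and the opening at its end, in the units of the state.
- read_state(): the state, without advancing time (a new reading comes with each control period).
- read_camera(name): name is "scene" or "side" or "wrist"; returns the picture (420x560x3 uint8, red, green, blue); there is no depth.
- camera_params(name): a dict with "camera_matrix" (3x3 intrinsics, pixels), "position" and "orientation" of the camera in the world; the wrist camera has in their place "T_tool_cam" (4x4, takes a point from camera to tool coordinates, whose origin is the TCP and whose axes are the tool frame's). Camera axes: x right, y down, z forward; pixel columns grow to the right and rows downward; lengths in mm; the calibration is good to about 2 mm. A picture is of the moment at which its call begins: read the wrist's pose just before it. camera_params takes no time and is no camera call.
- finish_job(): hands the job in, once; it reports no verdict.
The state is a dict: "t": time; "qpos": joint angles; "joint_velocities": joint speeds; "joint_efforts": joint torques, N m; "position": TCP position; "eef_rot": TCP orientation; "contact_force": force on the tool from outside, world axes, zero at the start; "wrist_torque": the same for the moment, N m; "finger_gap": opening from 0.0 (shut) to 1.0 (fully open).
Only numpy, scipy, OpenCV 4.12 (cv2) and the standard library are available. Lean on these libraries where they do the work, as an engineer would, in place of code of your own. Each camera call takes 0.05 s, during which the arm holds its last target.

## Working session

There is one attempt and no reset: what is moved stays moved. The work goes in short steps, Python scripts to look and compute and a shell command to move; the robot and the scene stay as the last step left them, time stands still between calls to the robot, and variables do not carry over. Pictures are saved under pics/ and viewed, and the job is handed in when it is done.

```bash
ls; mkdir -p pics; python3 - <<'E'
from workcell import *
import cv2
s=read_state();print(s)
for n in ["scene","side","wrist"]:
    cv2.imwrite(f"pics/{n}0.png",read_camera(n)[:,:,::-1]);print(n,camera_params(n))
E
```

```text
pics
{'t': 0.0, 'qpos': array([-1.20602032e+00,  2.60707896e-01, -1.39366037e-01,  1.17266479e+00,
       -1.77649245e-05,  1.57077871e+00]), 'joint_velocities': array([-0.00068123, -0.00240025, -0.00043902,  0.00167987,  0.00032755,
       -0.00132097]), 'joint_efforts': array([ 3.95861543e-04, -4.05676067e+01,  2.53922743e+01,  1.87096040e-02,
        1.74218021e-04,  2.38489250e-06]), 'position': array([ 187.1697756 , -490.15328516,  403.85317284]), 'eef_rot': array([ 8.23636827e-01, -5.67116772e-01, -8.04943415e-04, -5.43481744e-04]), 'contact_force': array([-0.48417142, -0.25606503,  0.47369889]), 'wrist_torque': array([-0.01486395,  0.04471943,  0.03858056]), 'finger_gap': 1.0014792450998793}
scene {'camera_matrix': array([[481.98330959,   0.        , 281.11412243],
       [  0.        , 481.98330959, 208.00315636],
       [  0.        ,   0.        ,   1.        ]]), 'position': array([ 241.99738407, -804.5875435 ,  650.31549052]), 'orientation': array([ 0.85624577, -0.23168539,  0.11159941, -0.4480074 ])}
side {'camera_matrix': array([[402.40531894,   0.        , 284.6981481 ],
       [  0.        , 402.40531894, 216.36199335],
       [  0.        ,   0.        ,   1.        ]]), 'position': array([243.58767924, 688.137649  , 683.51312964]), 'orientation': array([-0.18041089,  0.85963068, -0.46747637,  0.09976391])}
wrist {'camera_matrix': array([[350.9119592 ,   0.        , 274.61612466],
       [  0.        , 350.9119592 , 204.7089019 ],
       [  0.        ,   0.        ,   1.        ]]), 'T_tool_cam': array([[ 9.99999392e-01,  1.07596490e-03,  2.39671558e-04,
        -7.42899015e-01],
       [-1.09710557e-03,  9.50293055e-01,  3.11354952e-01,
        -8.04376342e+01],
       [ 1.07248783e-04, -3.11355026e-01,  9.50293658e-01,
         2.92610078e+01],
       [ 0.00000000e+00,  0.00000000e+00,  0.00000000e+00,
         1.00000000e+00]])}
```

View pics/scene0.png

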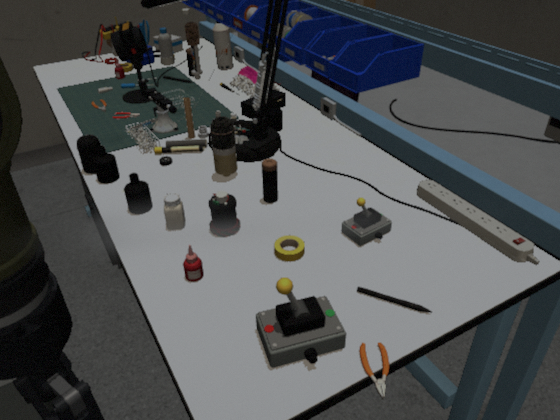

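View pics/side0.png

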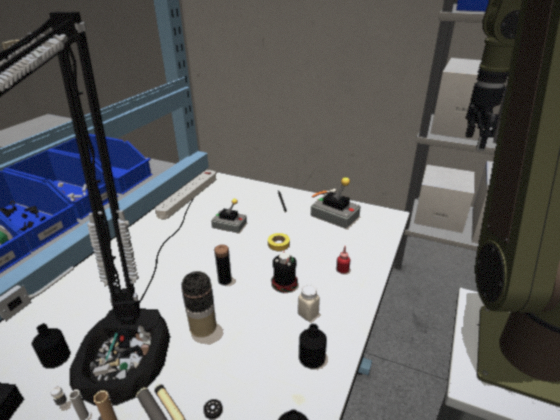

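View pics/wrist0.png

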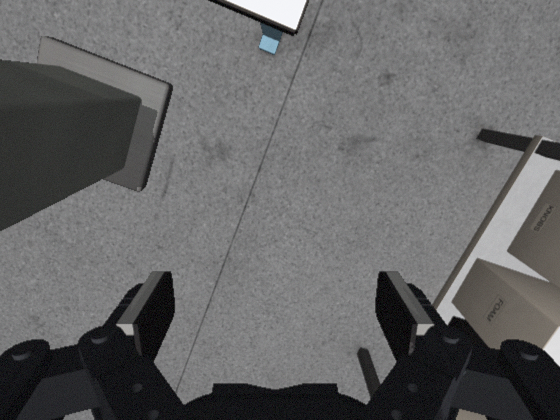

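The scene view shows:
- Red bottle at about (193,265).
- Black mic candidate at (223,208). Its look-alikes are the black pots at (138,193), (106,168) and (90,150), the grey-brown cylinder at (224,145), and the sleeve at (270,180).
- Jar at (174,210) and tape at (290,247).
- Large switch box at (300,325), with a smaller look-alike at (367,224).

I'll enlarge this area to confirm.

```bash
python3 - <<'E'
import cv2
a=cv2.imread('pics/scene0.png')
cv2.imwrite('pics/c_scene.png',cv2.resize(a[150:375,100:400],None,fx=2.66,fy=2.66,interpolation=cv2.INTER_CUBIC))
a=cv2.imread('pics/side0.png')
cv2.imwrite('pics/c_side.png',cv2.resize(a[170:370,170:400],None,fx=3,fy=3,interpolation=cv2.INTER_CUBIC))
E
```

```text
(no output)
```

View pics/c_scene.png

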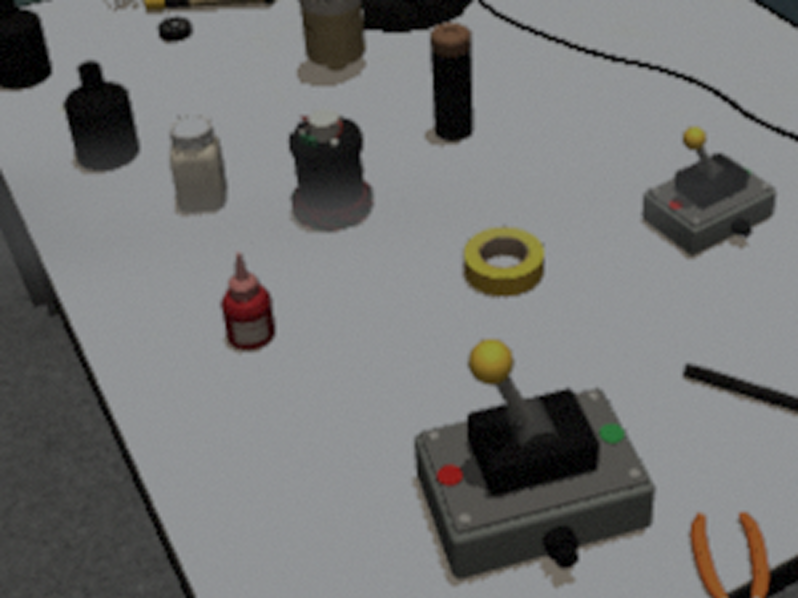

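View pics/c_side.png

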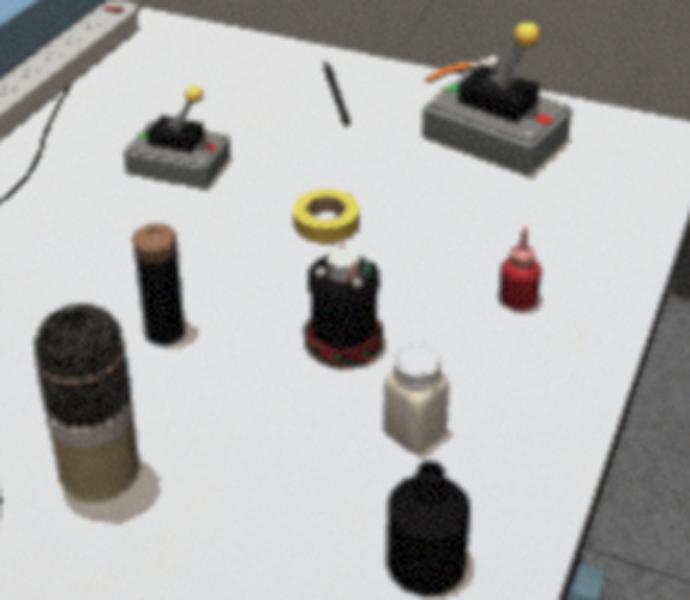

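The crops confirm the targets. The mic is the black body on a red and green ring with the white part on top, at (222,208) in scene and (284,280) in side. The bottle is the red one at (193,265). The switch is the larger box at (300,325); the one at (367,224) is clearly smaller. Next I'll triangulate.

```bash
cat > h.py <<'E'
from workcell import *
import numpy as np,cv2
from scipy.spatial.transform import Rotation as R
def ray(n,uv,st=None):
    c=camera_params(n);d=np.linalg.solve(c["camera_matrix"],[uv[0],uv[1],1.])
    if n=="wrist":
        T=c["T_tool_cam"];A=R.from_quat(st["eef_rot"]).as_matrix()
        return A@T[:3,3]+st["position"],A@T[:3,:3]@d
    return c["position"],R.from_quat(c["orientation"]).apply(d)
def onz(r,z): o,d=r;return o+d*(z-o[2])/d[2]
def tri(*rs):
    A=np.zeros((3,3));b=np.zeros(3)
    for o,d in rs:
        d=d/np.linalg.norm(d);P=np.eye(3)-np.outer(d,d);A+=P;b+=P@o
    p=np.linalg.solve(A,b)
    return p,[np.linalg.norm(np.cross(p-o,d/np.linalg.norm(d))) for o,d in rs]
E
python3 - <<'E'
from h import *
np.set_printoptions(precision=1,suppress=True)
P=dict(mic=((325,122),(342,257),92),bottle=((239,255),(524,230),78),jar=((194,127),(415,357),75),sleeve=((451,38),(155,240),104),tape=((504,250),(327,210),19),ball=((491,361),(526,35),126),red=((450,475),(544,119),43),green=((612,433),(454,88),43))
for k,(a,b,z) in P.items():
    ra=ray("scene",(100+a[0]/2.66,150+a[1]/2.66));rb=ray("side",(170+b[0]/3,170+b[1]/3))
    p,e=tri(ra,rb);print(k,p,"res",np.round(e,1),onz(ra,z)[:2],onz(rb,z)[:2])
s=read_state();print(R.from_quat(s['eef_rot']).as_matrix())
E
```

```text
mic [549.3   2.3  86.7] res [0.3 0.3] [546.   -5.6] [547.    8.3]
bottle [ 432.6 -105.6   74.5] res [0.8 0.8] [ 432.3 -109.6] [ 430.7 -100.7]
jar [461.5  71.   72.5] res [0.4 0.4] [460.9  67.4] [460.2  73.7]
sleeve [690.7  52.1  96.1] res [0.7 0.7] [685.2  40.6] [683.7  61.2]
tape [ 629.4 -137.8   17.2] res [2.5 2.5] [ 631.3 -138.4] [ 625.5 -133.9]
ball [ 504.6 -337.9  129.3] res [0.9 0.9] [ 507.3 -334.6] [ 505.2 -343.2]
red [ 477.4 -332.5   42.7] res [1.1 1.1] [ 478.5 -332.4] [ 476.2 -331.3]
green [ 581.  -354.8   42.7] res [1.4 1.4] [ 582.5 -354.6] [ 579.2 -353.2]
[[ 0.4 -0.9 -0. ]
 [-0.9 -0.4  0. ]
 [-0.  -0.  -1. ]]
```

All heights and residuals agree with the sizes given, to within 8 mm and mostly 3–5 mm. The dots are 106 mm apart, the box yaw is about -0.21 rad, and the ball is at lever ≈0.15. I'll close the fingers and move at height towards the mic.

```bash
python3 -m inch '[-0.02,-0.031,0,0,0,0,-0.02,-0.031,0,0,0,0,-0.02,-0.031,0,0,0,0,-0.02,-0.031,0,0,0,0,-0.02,-0.031,0,0,0,0]' 0
python3 -m inch '[-0.02,-0.031,0,0,0,0,-0.02,-0.031,0,0,0,0,-0.02,-0.031,0,0,0,0,-0.02,-0.031,0,0,0,0,-0.02,-0.031,0,0,0,0]'
python3 -m inch '[-0.02,-0.031,0,0,0,0,-0.02,-0.031,0,0,0,0,0,0,0,0,0,0,0,0,0,0,0,0]'
cat > look.py <<'E'
import sys
from h import *
n=sys.argv[1];s=read_state();w=read_camera("wrist")
import pickle;pickle.dump(s,open(f"pics/{n}.pkl","wb"))
cv2.imwrite(f"pics/{n}.png",w[:,:,::-1]);print(s['t'],s['position'],s['eef_rot'],s['contact_force'],s['finger_gap'],s['qpos'])
E
python3 look.py w1
```

```text
t: 0.57
position: [296.9, -340.2, 404.5]
eef_rot: [0.823, -0.567, -0.0, -0.0]
contact_force: [0.8, -0.1, 0.1]
finger_gap: 0.303
t: 0.98
position: [406.1, -191.3, 404.6]
eef_rot: [0.824, -0.567, -0.0, 0.0]
contact_force: [1.0, -0.9, -0.1]
finger_gap: -0.002
t: 1.32
position: [450.0, -132.0, 404.3]
eef_rot: [0.825, -0.565, -0.0, 0.0]
contact_force: [-0.7, -1.0, -0.6]
finger_gap: -0.0
1.3167 [ 449.99057194 -131.99667825  404.34641216] [ 8.24830117e-01 -5.65380534e-01 -2.80537700e-04  2.25274372e-04] [-0.71018326 -0.96244061 -0.61849511] -0.0004565877993046527 [-2.85248626e-01  1.64802376e-01 -2.64374641e-01  1.14229253e+00
 -2.54114888e-04  2.48733693e+00]
```

View pics/w1.png

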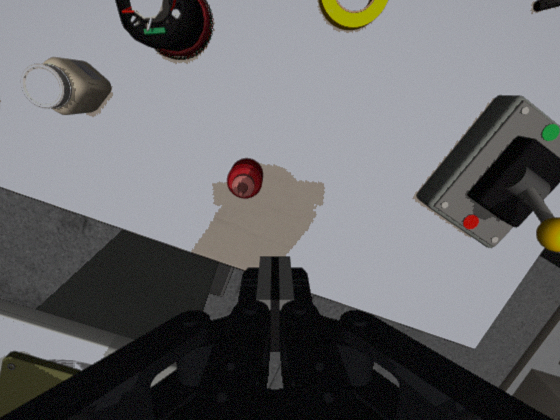

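The wrist view shows the nozzle tip at about (241,187), the mic top's white part at (152,5), the jar lid at (43,87), and the box dots at red (471,222) and green (551,132). I'll cross-check these against the triangulated points.

```bash
python3 - <<'E'
from h import *
import pickle
np.set_printoptions(precision=1,suppress=True)
s=pickle.load(open('pics/w1.pkl','rb'))
for k,uv,z in [("bottle",(241,187),78),("mic",(152,5),92),("jar",(43,87),75),("red",(471,222),43),("green",(551,132),43)]: print(k,onz(ray("wrist",uv,s),z))
E
```

```text
bottle [ 438.3 -104.1   78. ]
mic [546.5   0.3  92. ]
jar [458.5  73.6  75. ]
red [ 477.8 -333.6   43. ]
green [ 582.8 -356.    43. ]
```

The wrist rays agree with the triangulation to within 6 mm. Now over the mic at height (450,-132 → 548,2), then down.

```bash
python3 -m inch '[-0.018,-0.028,0,0,0,0,-0.018,-0.028,0,0,0,0,-0.018,-0.028,0,0,0,0,-0.018,-0.028,0,0,0,0,-0.018,-0.028,0,0,0,0]'
python3 -m inch '[0,0,0.02,0,0,0,0,0,0.02,0,0,0,0,0,0.02,0,0,0,0,0,0,0,0,0]'
python3 look.py w2
```

```text
t: 1.78
position: [548.0, -0.1, 404.7]
eef_rot: [0.823, -0.568, -0.0, 0.0]
contact_force: [0.0, -0.4, -0.5]
finger_gap: -0.001
t: 2.12
position: [545.8, -1.0, 340.8]
eef_rot: [0.823, -0.568, -0.003, 0.002]
contact_force: [-0.1, 0.6, -1.0]
finger_gap: -0.0
2.1167 [545.78844069  -0.95769607 340.7506151 ] [ 0.82304494 -0.56796157 -0.00323575  0.00249394] [-0.10448769  0.57939056 -1.01133791] -0.00031368590436004097 [-1.63537685e-03  3.33238281e-01 -2.04392836e-01  1.04132384e+00
 -4.43029946e-04  2.77722841e+00]
```

View pics/w2.png

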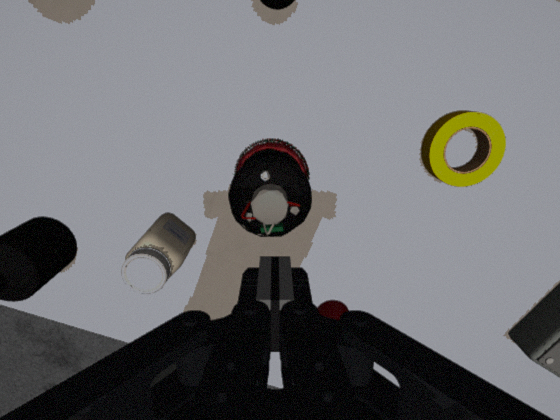

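```bash
python3 - <<'E'
from h import *
import pickle
np.set_printoptions(precision=1,suppress=True)
s=pickle.load(open('pics/w2.pkl','rb'))
for k,uv,z in [("mic",(269,205),92),("tape",(467,146),19),("jar",(147,272),75)]: print(k,onz(ray("wrist",uv,s),z))
print(s['position']+155*R.from_quat(s['eef_rot']).as_matrix()[:,2])
E
python3 -m inch '[0,0,0.016,0,0,0,0,0,0.016,0,0,0,0,0,0,0,0,0,0,0,0,0,0,0,0,0,0,0,0,0]'
```

```text
mic [550.   6.  92.]
tape [ 633.4 -136.8   19. ]
jar [461.2  71.9  75. ]
[544.5  -1.  185.8]
t: 2.58
position: [548.3, -0.1, 314.3]
eef_rot: [0.823, -0.568, 0.001, -0.001]
contact_force: [0.6, 0.1, 0.4]
finger_gap: 0.001
```

The TCP is at (548,0) and the mic at (549,3), which is inside tolerance. I'll shift 3 mm, go down another 8 mm (tips about 41 mm above the top) and hold for over 2 s.

```bash
python3 -m inch '[-0.003,-0.002,0.008,0,0,0,0,0,0,0,0,0,0,0,0,0,0,0,0,0,0,0,0,0,0,0,0,0,0,0]'
python3 -m inch '[0,0,0,0,0,0,0,0,0,0,0,0,0,0,0,0,0,0,0,0,0,0,0,0,0,0,0,0,0,0]'
python3 -m inch '[0,0,0,0,0,0,0,0,0,0,0,0,0,0,0,0,0,0,0,0,0,0,0,0,0,0,0,0,0,0]'
python3 -m inch '[0,0,0,0,0,0,0,0,0,0,0,0,0,0,0,0,0,0,0,0,0,0,0,0,0,0,0,0,0,0]'
python3 -m inch '[0,0,0,0,0,0,0,0,0,0,0,0,0,0,0,0,0,0,0,0,0,0,0,0,0,0,0,0,0,0]'
python3 -m inch '[0,0,0,0,0,0,0,0,0,0,0,0,0,0,0,0,0,0,0,0,0,0,0,0,0,0,0,0,0,0]'
python3 - <<'E'
from h import *
cv2.imwrite("pics/s2.png",cv2.resize(read_camera("side")[170:370,170:400,::-1],None,fx=3,fy=3,interpolation=cv2.INTER_CUBIC))
cv2.imwrite("pics/sc2.png",read_camera("scene")[:,:,::-1])
E
```

```text
t: 3.0
position: [548.7, 4.1, 304.9]
eef_rot: [0.824, -0.567, 0.0, -0.0]
contact_force: [-0.4, -0.5, -0.4]
finger_gap: 0.003
t: 3.42
position: [548.7, 4.0, 304.7]
eef_rot: [0.824, -0.567, -0.0, -0.0]
contact_force: [0.2, -0.2, 0.6]
finger_gap: -0.003
t: 3.83
position: [548.7, 4.0, 304.7]
eef_rot: [0.824, -0.567, 0.0, -0.0]
contact_force: [0.3, 0.5, 0.0]
finger_gap: -0.004
t: 4.25
position: [548.7, 4.0, 304.7]
eef_rot: [0.824, -0.567, -0.0, -0.0]
contact_force: [0.5, -0.5, 0.2]
finger_gap: -0.001
t: 4.67
position: [548.7, 4.0, 304.7]
eef_rot: [0.824, -0.567, 0.0, -0.0]
contact_force: [-0.5, -0.2, 0.3]
finger_gap: -0.001
t: 5.08
position: [548.7, 4.0, 304.7]
eef_rot: [0.824, -0.567, -0.0, -0.0]
contact_force: [-0.5, 0.0, -0.6]
finger_gap: -0.001
```

View pics/s2.png

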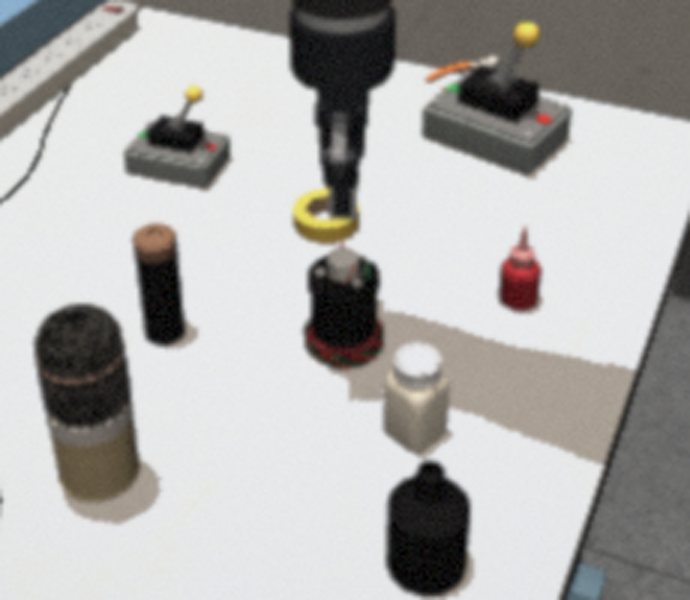

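The side crop shows the fingertips at (342,215), directly over the mic's white top at (342,255), with nothing disturbed. I'll rise and then go to the bottle at about (434,-105).

```bash
python3 -m inch '[0,0,-0.02,0,0,0,0,0,-0.02,0,0,0]'
python3 -m inch '[0.012,0.029,0,0,0,0,0.012,0.029,0,0,0,0,0.012,0.029,0,0,0,0,0.012,0.029,0,0,0,0,0.012,0.029,0,0,0,0]'
python3 -m inch '[0,0,0,0,0,0,0,0,0,0,0,0]'
python3 look.py w3
```

```text
t: 5.35
position: [547.9, 4.0, 343.9]
eef_rot: [0.824, -0.567, -0.002, 0.001]
contact_force: [0.4, 0.0, -0.0]
finger_gap: -0.002
t: 5.77
position: [433.5, -104.4, 344.8]
eef_rot: [0.824, -0.567, 0.0, -0.0]
contact_force: [0.6, -0.7, -0.3]
finger_gap: -0.003
t: 5.93
position: [433.6, -104.5, 344.9]
eef_rot: [0.823, -0.568, 0.0, -0.0]
contact_force: [0.3, 0.1, 0.4]
finger_gap: 0.002
5.9333 [ 433.62118567 -104.49530588  344.8977767 ] [ 8.22888128e-01 -5.68203401e-01  1.39078786e-05 -1.55547702e-04] [0.30923171 0.08821293 0.42796078] 0.0022838367683324645 [-2.36566551e-01  1.62974555e-01 -4.29167135e-01  9.78516835e-01
  2.80294302e-04  2.54287165e+00]
```

View pics/w3.png

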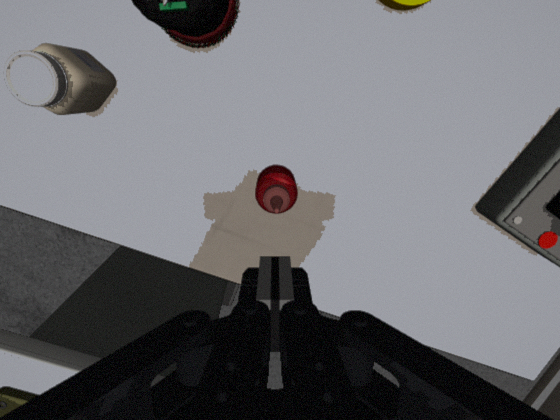

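The nozzle tip is at about (277,207), which in this view is centred under the fingers. Next I compute its position, descend and hold.

```bash
python3 - <<'E'
from h import *
import pickle
s=pickle.load(open('pics/w3.pkl','rb'));print(onz(ray("wrist",(277,207),s),78))
E
python3 -m inch '[0,0,0.018,0,0,0,0,0,0.018,0,0,0,0,0,0.016,0,0,0,0,0,0,0,0,0,0,0,0,0,0,0]'
python3 -m inch '[0,0,0,0,0,0,0,0,0,0,0,0,0,0,0,0,0,0,0,0,0,0,0,0,0,0,0,0,0,0]'
python3 -m inch '[0,0,0,0,0,0,0,0,0,0,0,0,0,0,0,0,0,0,0,0,0,0,0,0,0,0,0,0,0,0]'
python3 -m inch '[0,0,0,0,0,0,0,0,0,0,0,0,0,0,0,0,0,0,0,0,0,0,0,0,0,0,0,0,0,0]'
python3 -m inch '[0,0,0,0,0,0,0,0,0,0,0,0,0,0,0,0,0,0,0,0,0,0,0,0,0,0,0,0,0,0]'
python3 -m inch '[0,0,0,0,0,0,0,0,0,0,0,0,0,0,0,0,0,0,0,0,0,0,0,0,0,0,0,0,0,0]'
python3 -m inch '[0,0,0,0,0,0,0,0,0,0,0,0,0,0,0,0,0,0,0,0,0,0,0,0,0,0,0,0,0,0]'
python3 - <<'E'
from h import *
cv2.imwrite("pics/s3.png",cv2.resize(read_camera("side")[170:370,170:400,::-1],None,fx=3,fy=3,interpolation=cv2.INTER_CUBIC))
cv2.imwrite("pics/sc3.png",cv2.resize(read_camera("scene")[150:375,100:400,::-1],None,fx=2.66,fy=2.66))
E
```

```text
[ 434.84071859 -105.08341238   78.        ]
t: 6.4
position: [435.1, -103.1, 292.2]
eef_rot: [0.824, -0.567, -0.001, 0.0]
contact_force: [0.4, -0.7, -0.0]
finger_gap: 0.003
t: 6.82
position: [434.9, -103.8, 293.2]
eef_rot: [0.824, -0.567, 0.001, -0.0]
contact_force: [-0.5, -0.2, 0.6]
finger_gap: 0.001
t: 7.23
position: [434.6, -103.8, 292.7]
eef_rot: [0.824, -0.567, -0.0, 0.0]
contact_force: [0.3, 0.2, 0.7]
finger_gap: 0.002
t: 7.65
position: [434.6, -103.7, 292.7]
eef_rot: [0.824, -0.567, -0.0, 0.0]
contact_force: [0.8, 0.3, -0.3]
finger_gap: 0.0
t: 8.07
position: [434.6, -103.7, 292.7]
eef_rot: [0.824, -0.567, -0.0, -0.0]
contact_force: [-0.4, -0.2, -1.2]
finger_gap: 0.001
t: 8.48
position: [434.6, -103.8, 292.7]
eef_rot: [0.824, -0.567, -0.0, 0.0]
contact_force: [-0.7, 0.6, 0.1]
finger_gap: -0.001
t: 8.9
position: [434.6, -103.8, 292.7]
eef_rot: [0.824, -0.567, 0.0, 0.0]
contact_force: [-0.3, 0.1, -0.8]
finger_gap: -0.004
```

View pics/s3.png

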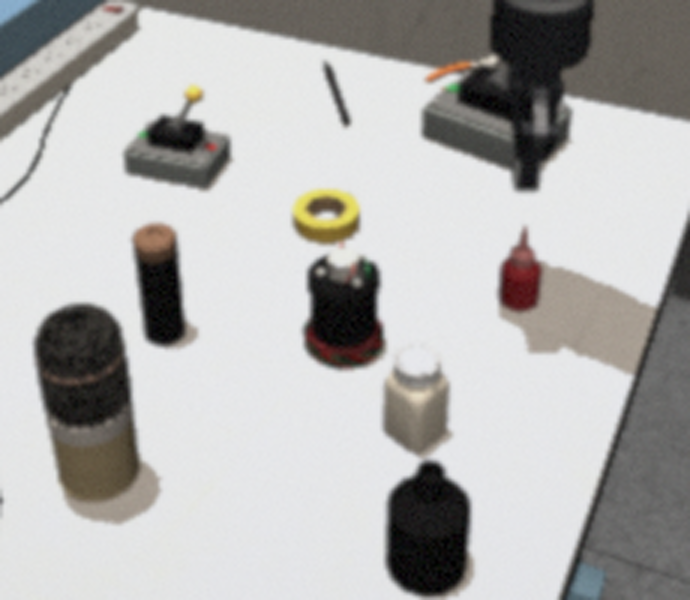

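View pics/sc3.png

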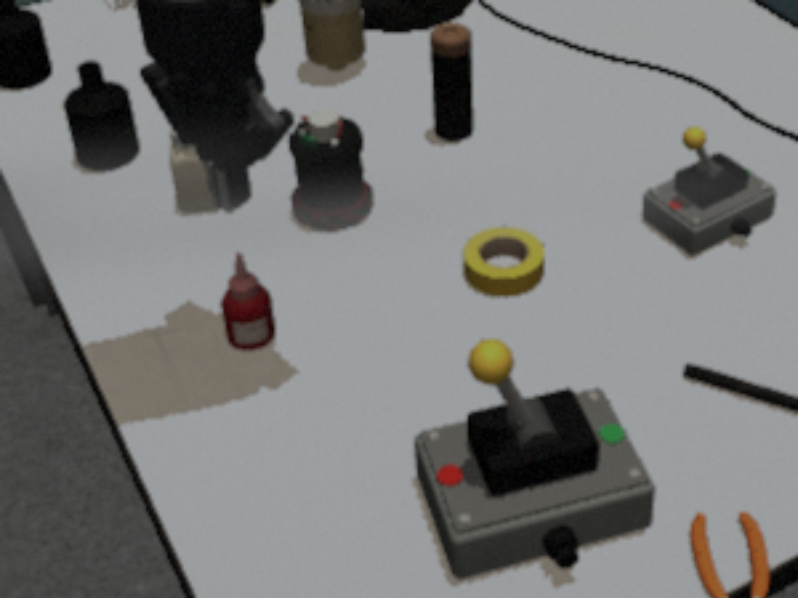

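The bottle check held for more than 2 s, with the tips over the nozzle in the side crop (525,185 above 524,230). Nothing has moved. I'll rise and go to the red side of the large switch.

```bash
python3 -m inch '[0,0,-0.03,0,0,0,0,0,-0.03,0,0,0,0,0,-0.02,0,0,0]'
python3 -m inch '[0.035,0.0115,0,0,0,0,0.035,0.0115,0,0,0,0,0.035,0.0115,0,0,0,0,0.035,0.0115,0,0,0,0,0.035,0.0115,0,0,0,0]'
python3 -m inch '[0.035,0.0115,0,0,0,0,0,0,0,0,0,0.115,0,0,0,0,0,0.115,0,0,0,0,0,0.115,0,0,0,0,0,0.115]'
python3 -m inch '[0,0,0,0,0,0.115,0,0,0,0,0,0,0,0,0,0,0,0]'
python3 look.py w4
```

```text
t: 9.25
position: [434.8, -103.8, 374.7]
eef_rot: [0.824, -0.567, 0.001, -0.0]
contact_force: [1.3, 0.3, -0.1]
finger_gap: 0.004
t: 9.67
position: [443.1, -289.4, 372.8]
eef_rot: [0.824, -0.567, 0.0, -0.0]
contact_force: [0.2, 1.0, 0.8]
finger_gap: 0.005
t: 10.08
position: [444.9, -325.1, 372.4]
eef_rot: [-0.67, 0.742, 0.0, -0.0]
contact_force: [-0.3, 0.2, 0.1]
finger_gap: 0.001
t: 10.33
position: [445.1, -324.6, 372.6]
eef_rot: [-0.63, 0.776, 0.0, -0.0]
contact_force: [-0.1, -0.4, 0.2]
finger_gap: -0.001
10.3333 [ 445.05385659 -324.56247801  372.58601607] [-6.30129976e-01  7.76489663e-01  1.26928490e-04 -4.25376307e-06] [-0.06400601 -0.43810033  0.17030407] -0.0008482331534978185 [-6.30113666e-01  3.19243782e-01 -1.38735353e-01  1.11306476e+00
  5.67831720e-05  2.71883412e+00]
```

View pics/w4.png

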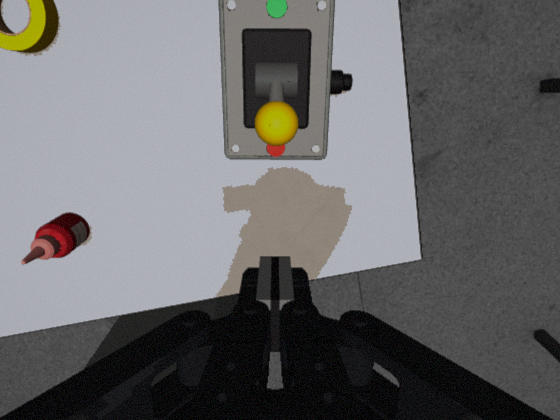

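The view is aligned with the box: ball at (277,123), green dot (276,8), red dot (276,150), lever straight up the image. I'll descend beside the ball.

```bash
python3 - <<'E'
from h import *
import pickle
s=pickle.load(open('pics/w4.pkl','rb'))
for uv,z in [((277,123),129),((276,150),43),((276,8),43)]: print(onz(ray("wrist",uv,s),z))
print(R.from_quat(s['eef_rot']).as_matrix()[:,1])
E
python3 -m inch '[0,0,0.03,0,0,0,0,0,0.03,0,0,0,0,0,0.034,0,0,0,0,0,0,0,0,0,0,0,0,0,0,0]'
python3 -m inch '[0,-0.015,0,0,0,0,0,-0.015,0,0,0,0,0,0,0,0,0,0]'
```

```text
[ 504.66615934 -337.61025844  129.        ]
[ 475.14076343 -331.14312245   43.        ]
[ 581.03722671 -353.16447537   43.        ]
[-9.78578825e-01  2.05872395e-01  2.02478168e-04]
t: 10.8
position: [444.2, -323.9, 277.4]
eef_rot: [-0.63, 0.777, 0.002, -0.001]
contact_force: [0.3, -1.2, 1.6]
finger_gap: -0.004
t: 11.05
position: [477.8, -332.3, 281.8]
eef_rot: [-0.63, 0.777, -0.004, 0.001]
contact_force: [1.2, -0.5, 0.1]
finger_gap: 0.002
```

```bash
python3 -m inch '[0,-0.012,0,0,0,0,0,-0.012,0,0,0,0,0,-0.012,0,0,0,0,0,-0.012,0,0,0,0,0,-0.007,0,0,0,0]'
python3 -m inch '[0,0,0,0,0,0,0,0,0,0,0,0,0,0,0,0,0,0]'
python3 look.py w5
python3 - <<'E'
from h import *
cv2.imwrite("pics/sc5.png",cv2.resize(read_camera("scene")[225:375,200:400,::-1],None,fx=4,fy=4))
cv2.imwrite("pics/s5.png",cv2.resize(read_camera("side")[150:250,280:400,::-1],None,fx=6,fy=6))
E
```

```text
t: 11.47
position: [529.2, -342.8, 280.9]
eef_rot: [-0.629, 0.777, -0.001, 0.0]
contact_force: [-0.9, -0.8, -1.7]
finger_gap: -0.0
t: 11.72
position: [527.8, -342.2, 279.4]
eef_rot: [-0.629, 0.777, -0.0, 0.0]
contact_force: [-0.1, 0.0, -0.0]
finger_gap: -0.004
11.7167 [ 527.79704136 -342.22181198  279.35258027] [-6.29053939e-01  7.77361644e-01 -1.28685546e-04  1.10537933e-05] [-0.09136487  0.00212752 -0.01873413] -0.003788272405690383 [-5.75233495e-01  5.07633401e-01 -8.88513878e-02  9.74059994e-01
 -5.87751494e-05  2.77648427e+00]
```

View pics/w5.png

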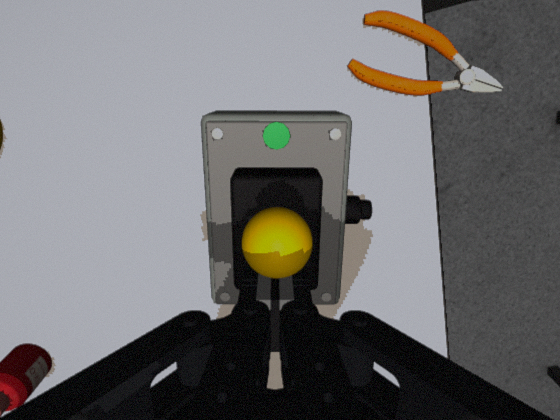

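View pics/sc5.png

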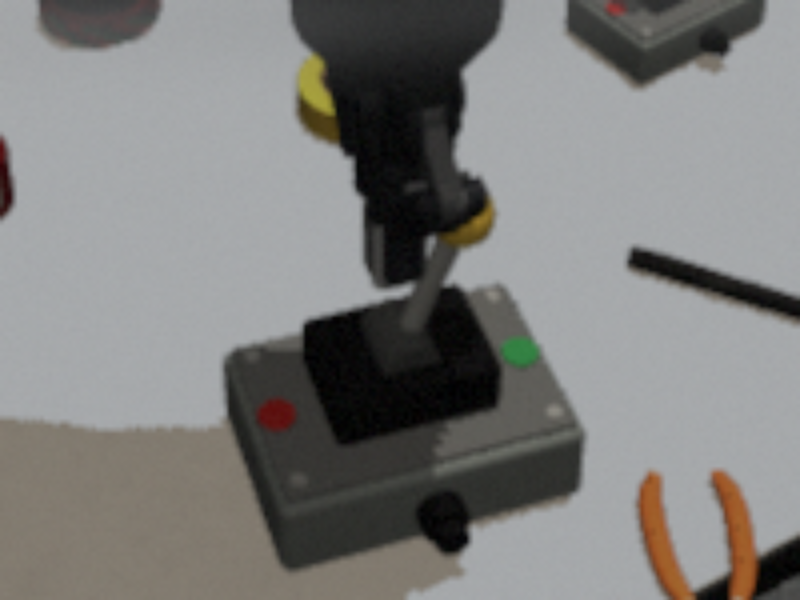

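The lever is past upright and leaning towards green: ball at (277,243), held ahead of the fingers. I'll push on in small steps while watching the force.

```bash
python3 - <<'E'
from h import *
import pickle
s=pickle.load(open('pics/w5.pkl','rb'))
b=onz(ray("wrist",(277,243),s),129);print(b,(b-[528.5,-343,0])@[.9786,-.2059,0])
E
python3 -m inch '[0,-0.004,0,0,0,0,0,-0.003,0,0,0,0,0,0,0,0,0,0]'
python3 -m inch '[0,-0.003,0,0,0,0,0,0,0,0,0,0]'
python3 look.py w6
```

```text
[ 552.35612529 -347.56581466  129.        ] 24.285705449414326
t: 12.12
position: [535.3, -343.8, 278.5]
eef_rot: [-0.629, 0.777, 0.0, -0.0]
contact_force: [-0.5, 0.1, 0.1]
finger_gap: -0.0
t: 12.28
position: [537.5, -344.2, 278.3]
eef_rot: [-0.629, 0.777, 0.001, -0.001]
contact_force: [-3.8, 0.2, 0.8]
finger_gap: -0.0
12.2833 [ 537.52161991 -344.19146487  278.262559  ] [-6.29022046e-01  7.77386372e-01  1.06318086e-03 -7.50649001e-04] [-3.75033278  0.20662965  0.79259785] -0.00024769829007688057 [-5.69374077e-01  5.24443758e-01 -6.18348558e-02  9.87009241e-01
 -7.53394919e-04  2.78242533e+00]
```

View pics/w6.png

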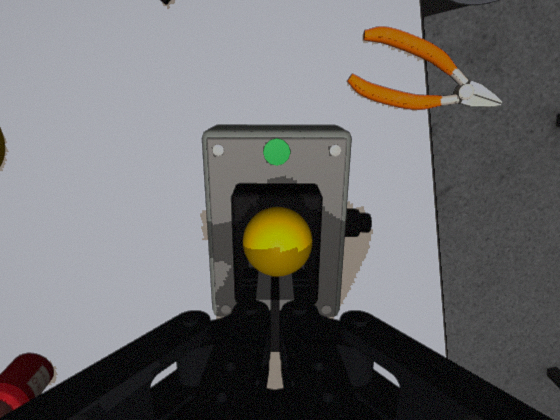

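The force rose to about 4 N, so the lever is at its stop. I'll nudge 1 mm more, then back off, rise and verify.

```bash
python3 -m inch '[0,-0.001,0,0,0,0,0,0,0,0,0,0,0,0,0,0,0,0]'
python3 -m inch '[0,0.015,0,0,0,0,0,0.03,0,0,0,0,0,0.03,0,0,0,0,0,0.03,0,0,0,0,0,0,0,0,0,0]'
python3 -m inch '[0,0,-0.03,0,0,0,0,0,-0.03,0,0,0,0,0,-0.03,0,0,0,0,0,0,0,0,0,0,0,0,0,0,0]'
python3 look.py w7
python3 - <<'E'
from h import *
a=read_camera("scene");b=read_camera("side")
cv2.imwrite("pics/scf.png",a[:,:,::-1]);cv2.imwrite("pics/sf.png",b[:,:,::-1])
cv2.imwrite("pics/sc7.png",cv2.resize(a[150:375,100:400,::-1],None,fx=2.66,fy=2.66,interpolation=cv2.INTER_CUBIC))
cv2.imwrite("pics/s7.png",cv2.resize(b[170:370,170:400,::-1],None,fx=3,fy=3,interpolation=cv2.INTER_CUBIC))
E
```

```text
t: 12.58
position: [537.9, -344.3, 278.3]
eef_rot: [-0.629, 0.777, 0.001, -0.001]
contact_force: [-5.6, 0.4, 1.5]
finger_gap: 0.001
t: 13.0
position: [431.4, -320.6, 278.1]
eef_rot: [-0.628, 0.778, 0.003, -0.001]
contact_force: [-0.1, 0.9, -0.7]
finger_gap: 0.003
t: 13.42
position: [437.9, -323.6, 371.4]
eef_rot: [-0.629, 0.777, -0.004, 0.001]
contact_force: [0.8, 0.7, 0.1]
finger_gap: -0.001
13.4167 [ 437.89524173 -323.58128681  371.37313286] [-0.62907388  0.77733594 -0.0036463   0.00125888] [0.81267234 0.73535827 0.06149308] -0.001421383453434003 [-6.36552909e-01  3.05647444e-01 -1.61977639e-01  1.09548002e+00
  6.05449555e-04  2.71510385e+00]
```

View pics/sc7.png

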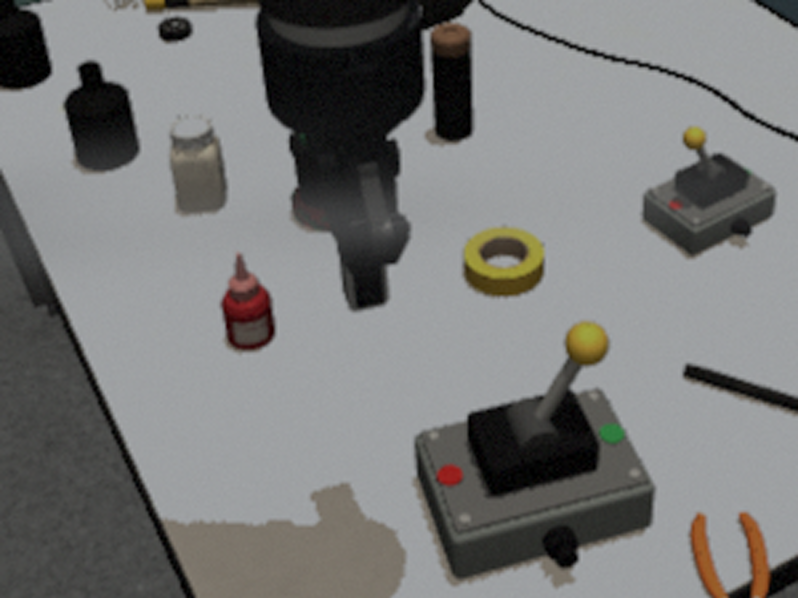

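View pics/s7.png

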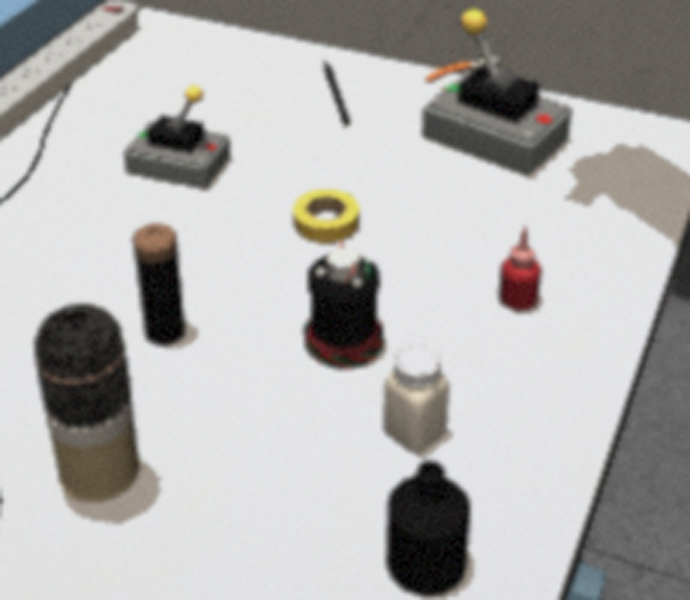

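View pics/w7.png

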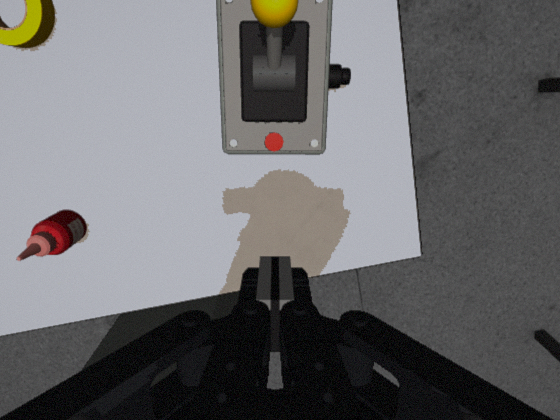

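The lever leans fully towards green: ball at scene crop (587,343) and side crop (474,21). I'll measure its angle before handing in.

```bash
python3 - <<'E'
from h import *
ra=ray("scene",(100+587/2.66,150+343/2.66));rb=ray("side",(170+474/3,170+21/3))
p,e=tri(ra,rb);d=(p-[528.5,-343,0])@[.9786,-.2059,0]
print(p,e,d,0.5+np.arctan2(d,p[2]-65), 0.5+np.arcsin(min(1,d/70)))
E
```

```text
[ 562.11160661 -351.20621663  126.44098132] [np.float64(0.788417601784554), np.float64(0.7884176017843768)] 34.58197823239626 1.0126543305293998 1.0167168223866678
```

```bash
python3 -m inch '[0,0,0,0,0,0,0,0,0,0,0,0,0,0,0,0,0,0]'; python3 -c "
from workcell import *
print(finish_job())"
```

```text
t: 13.82
position: [436.2, -322.5, 367.7]
eef_rot: [-0.629, 0.777, 0.001, -0.0]
contact_force: [0.5, 0.4, 1.0]
finger_gap: -0.002
the job is handed in; nothing more can be done
None
```

I did both pointing checks in order, pushed the lever fully to the green side, and handed the job in at 13.8 s. It reports no verdict.

- **Pointing checks:** with the fingers shut, I held over the microphone and then the red flux bottle for just over 2 s each. The tips were about 40 mm above the top and within a few mm of the axis. The mic's triangulated height came out 5 mm low; its position agreed to about 4 mm between the views.
- **Lever:** I pushed it to its stop, where the force rose to about 5.6 N, then backed off and rose clear. The ball triangulated at a height of 126 mm and a lever angle of about 1.01 rad, against the 1.0 stop.
- **Loose things:** in the last side picture all five stand upright where they were. In the last scene picture the gripper hides most of the mic, so that view could not confirm it. No contact showed in the force readings away from the lever push. No check failed.

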